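# Open the lift-and-slide instrument chest and put the tone blocks away

## Robot

A 6-joint arm with a two-finger parallel gripper is mounted at the origin on the work surface. World frame = base frame: x ahead of the robot, y to its left, z up, the work surface at z = 0. Lengths are in m, angles in rad, forces in N, time in s.
With the tool pointing down it reaches from about 0.375 to 0.975 m from the base axis. Payload 3.8 kg.
Tool frame: the origin (TCP) lies midway between the tips of the shut fingers; the grasp point (between the pads) lies 19 mm behind it (arm.hold_point_z is the y of the grasp point in the tool frame, in m); y points along the fingers, x is the direction in which the jaws open and shut, and the axes are right-handed (so a half turn about y gives the same grasp; the last joint's range is limited). The gripper opens to 85 mm and grips with 20 to 120 N. Pads are 22 mm wide; open, the fingers measure 114 mm over their backs; the gripper's body (76 mm by 85 mm) begins 54 mm behind the grasp point. The pads swing forward as they close: fully open they stand 13 mm farther back than shut.
Start: joints at [1.074, 0.264, 1.604, -0, 1.274, -0.037], TCP at [0.3, 0.605, 0.231] pointing down, gripper open.
Joint ranges: [-2.63, 2.63], [-0.94, 2.18], [0.31, 2.57], [-1.31, 4.45], [0, 2.66], [-2.55, 2.55]. Speed limits (rad/s): [2.57, 2.57, 3.14, 3.14, 3.14, 3.14].

## Interface

Orientations are given as a unit quaternion [x, y, z, w].
In Python, from cell import arm gives the robot as it stands. The module is installed in compiled form; this text tells all that it offers.
- The arm moves only by the tool apply_moves, never from a script. Its arguments are lists of equal length, an entry for each row: "offset": the shift along the world's x, y, z in m, a list of three; "yaw": the turn about the world's z in rad. In form: {"offset": [[dx, dy, dz], ...], "yaw": [yaw, ...]}. A call has 1 to 12 rows; each row shifts and turns the commanded pose from where the row before left it; what a row does not reach is not made up. A row lasts 1/8 s, in which the tool goes at most 62.5 mm and 10.7 degrees, less where a joint would pass 70% of its speed; a pose out of reach is approached as far as the arm can. A call is refused whole if a number of a shift passes 0.0625 or a number of a turn 0.188, either way. A call with a gripper value outside its range is refused whole. "fingers" is the opening, from 0 (shut) to 1 (fully open), set as the call begins (left out, the last holds). The fingers move at their own pace and stop on an object; "newtons" is the grip in N (left out, the last holds). Time passes only in rows, so rows that do not move let the fingers close. It gives the time, the measured TCP pose, the force and the opening at its end, in the units of the state.
- arm.get_state(): the state, without advancing time (a new reading comes with each control period).
- arm.grab_frame(name): name is "side" or "top"; returns a dict with "color" (400x640x3 uint8, blue, green, red), "vertical_fov" (degrees; the focal length in pixels is half the picture's height over the tangent of half this angle, whatever the lens; pixels are square), "cx", "cy" (the principal point, pixels), "xyz" and "attitude" of the camera in the world. Camera axes: x right, y down, z forward; pixel columns grow to the right and rows downward; lengths in m; the calibration is good to about 2 mm. A picture is of the moment at which its call begins. There is no depth.
- arm.close_job(): hands the job in, once; it reports no verdict.
Trained networks look in the newest picture that a camera, given by its name, has taken for a name from the list of things; names that differ only in an ending like _2 or _b are one class to them, and where a whole thing is asked for, a point or a joint stands for the part that bears it (a point fixed in the world has none). Each returns a list of dicts, best first, with "confidence" (0 to 1); they miss things now and then, are a little off and sometimes report something else, mostly with a low value. They report only what shows in the picture. A call takes as long as a camera call.
- arm.find_in(camera, name): "extent" ([left, top, right, bottom] in pixels, round what is visible of it).
- arm.mark_of(camera, name): "pixel" ([column, row] in pixels: a listed point, or the origin of a listed thing).
The state is a dict: "clock": time; "joint_pos": joint angles; "qvel": joint speeds; "effort": joint torques, N m; "eef_pos": TCP position; "ee_rot": TCP orientation; "contact_force": force on the tool from outside, world axes, zero at the start; "wrist_torque": the same for the moment, N m; "width": finger opening in m.
Only numpy, scipy, OpenCV 4.12 (cv2) and the standard library are available. Lean on these libraries where they do the work, as an engineer would, in place of code of your own. Each camera call takes 0.05 s, during which the arm holds its last target. There are 200 camera calls.

## Task

Open the wooden instrument chest on the desk: lift its sunken hatch off its seat, without wrenching it against the rails, and slide it in its channels all the way to the end of the chest, leaving it lying flat there. It goes only one way, and a hidden stop blocks the other, so feel which. Then set the two slotted wooden tone blocks down in the open well, standing as they stand now, one in each cell, and leave the other things on the desk where they are.

Things in the scene. Friction and masses are not known exactly. Their poses are not given: they have to be found in the camera images.
- chest: Fixed chest, grey outside, 190 (x) x 530 (y) x 92 mm high; origin under its centre, z up. Well in its middle 140 (x) x 155 mm (y), floor 8 mm above the desk. On both y sides of it a flat deck 66 mm above the desk runs to an end board (inner face y = +-255 mm). The hatch slides along y over ONE deck, 180 mm from the middle to the end; on the other side a hidden rigid stop blocks it after about 10 mm (side varies).
- lip_front (a point): Middle of the inner top edge of the lip on the front (-x) rail, 67 mm from the chest's middle, 92 mm above the desk; axes as the chest's. The back (+x) rail is its mirror image, so 134 mm is open between the lips. Rail inner faces x = +-83 mm; lip underside 84 mm above the desk. The hatch must rise 12 mm off its seat to clear a deck and meets the lips at 18 mm.
- hatch_grip (a point): Centre of the grip bar on the loose wooden hatch (0.3 to 0.6 kg; panel 160 (x) x 150 (y) x 12 mm, seated flush with the decks, underside 54 mm above the desk). Bar: 80 mm long along x, 18 mm wide in y, 36 mm high, on the panel's middle; this point is 18 mm above the panel's top: 84 mm above the desk seated, 96 mm on a deck. Axes as the chest's.
- divider (a point): Middle of the top edge of the divider that splits the well into two cells, each 140 (x) x 74.5 mm (y): 6 mm thick, along the chest's x, top 34 mm above the desk; axes as the chest's.
- cell_left (a point): Centre of the floor of the chest's +y cell (40 mm from the well's middle), 8 mm above the desk; axes as the chest's.
- cell_right (a point): Centre of the floor of the chest's -y cell, likewise.
- long_block_c (a point): Centre of the longer brown wooden tone block with slots in its long sides: loose, 106 mm (its x) x 30 mm (its y) x 42 mm high, about 0.1 kg, standing on its 106 x 30 face; centre 21 mm above its underside. It fits a cell only with its length along the chest's x.
- short_block_c (a point): Centre of the shorter tone block, 84 (x) x 30 (y) x 42 mm high, otherwise the same.
- bell_a: Bystander: brass handbell standing on its mouth, 68 mm across, 124 mm high; origin under its centre.
- bell_b: Bystander: a second such handbell.
- castanet: Bystander: wooden castanet pair, 52 x 70 x 22 mm; origin under its centre.
- mouse: Bystander: computer mouse, 100 x 58 x 37 mm; origin under its centre.
- cowbell: Bystander: dark steel cowbell lying flat, 105 x 52 x 58 mm; origin under its centre.

How it is judged:
On the way, in this order (a step that is already met when the one before it is completed fails the run):
1. the hatch is lifted clear of its seat over the well (z of hatch_grip in the frame of chest above 0.0945 m and y of hatch_grip in the frame of chest between -0.05 and 0.05 m), for 0.1 s.
2. the hatch has been slid along its channels to the end, the well wholly open ((y of hatch_grip in the frame of chest above 0.166 m or y of hatch_grip in the frame of chest below -0.166 m)), for 0.1 s.
At the end, for the whole second after the job is handed in: The hatch lies flat on a deck, its bar 166 mm or more along the chest from the middle and 91 to 101 mm above the desk; the tone blocks are in different cells, upright within 0.12 rad on the floor, within 26 mm (chest y) and 30 mm (x) of the cell's centre; all at rest ((y of hatch_grip in the frame of chest above 0.166 m or y of hatch_grip in the frame of chest below -0.166 m) and z of hatch_grip in the frame of chest between 0.091 and 0.101 m and angle between hatch_grip's own z axis and vertical below 0.05 rad and ((x of long_block_c in the frame of cell_left between -0.03 and 0.03 m and y of long_block_c in the frame of cell_left between -0.026 and 0.026 m and z of long_block_c in the frame of cell_left between 0.015 and 0.027 m and angle between each of long_block_c, short_block_c's own z axis and vertical below 0.12 rad and x of short_block_c in the frame of cell_right between -0.03 and 0.03 m and y of short_block_c in the frame of cell_right between -0.026 and 0.026 m and z of short_block_c in the frame of cell_right between 0.015 and 0.027 m) or (x of long_block_c in the frame of cell_right between -0.03 and 0.03 m and y of long_block_c in the frame of cell_right between -0.026 and 0.026 m and z of long_block_c in the frame of cell_right between 0.015 and 0.027 m and angle between each of long_block_c, short_block_c's own z axis and vertical below 0.12 rad and x of short_block_c in the frame of cell_left between -0.03 and 0.03 m and y of short_block_c in the frame of cell_left between -0.026 and 0.026 m and z of short_block_c in the frame of cell_left between 0.015 and 0.027 m)) and linear speed of each of hatch, long_block, short_block below 0.02 m/s); the robot touches nothing.
It fails at once if the hatch is wrenched against the chest with more than 80 N (contact force between hatch and chest above 80 N).
It fails at once if another thing on the desk is shifted by more than 30 mm (distance of any of bell_a, bell_b, castanet, mouse, cowbell from where it was at the start of the episode above 0.03 m).
It also fails if it takes over 72 s, if anything falls off the work surface, if the arm or the gripper's body presses on something with over 40 N, if the wrist force passes 120 N, or if a joint passes its speed limit or range.

## Working session

There is one attempt and no reset: what is moved stays moved. The work goes in short steps, Python scripts to look and compute and a tool call to move; the robot and the scene stay as the last step left them, time stands still between calls to the robot, and variables do not carry over. Pictures are saved under pics/ and viewed, about 8 in all and at most 12, crops included, and the job is handed in when it is done.

Besides the shell and the picture viewer there is one more tool, called after "Call:" as name([rows], argument=value, ...), one row to a line, values as JSON. apply_moves: Moves the arm, as the interface text tells. Its arguments: {"type":"object","properties":{"offset":{"type":"array"},"yaw":{"type":"array"},"fingers":{"type":"number"},"newtons":{"type":"number"}},"required":["offset","yaw"]}

```bash
mkdir -p pics; cat > h.py <<'E'
import numpy as np, cv2
from scipy.spatial.transform import Rotation as R
from cell import arm
def cam(n):
    f=arm.grab_frame(n); f['f']=200/np.tan(np.radians(f['vertical_fov'])/2); f['R']=R.from_quat(f['attitude']).as_matrix(); return f
def toz(f,px,z):
    d=f['R']@np.array([(px[0]-f['cx'])/f['f'],(px[1]-f['cy'])/f['f'],1]); p=np.array(f['xyz']); return p+d*(z-p[2])/d[2]
def proj(f,P):
    q=f['R'].T@(np.array(P)-f['xyz']); return [f['cx']+f['f']*q[0]/q[2],f['cy']+f['f']*q[1]/q[2]]
E
python3 - <<'E'
from h import *
Z=dict(chest=0,lip_front=.092,hatch_grip=.084,long_block_c=.021,short_block_c=.021,bell_a=0,castanet=0,mouse=0,cowbell=0)
for n in ['top','side']:
    f=cam(n); cv2.imwrite(f'pics/{n}0.png',f['color']); print(n,f['xyz'],f['attitude'],f['f'],f['cx'],f['cy'])
    for k in Z:
        for m in arm.mark_of(n,k)[:3]: print(k,np.round(m['confidence'],2),np.round(m['pixel'],1),np.round(toz(f,m['pixel'],Z[k])[:2],4))
print(arm.get_state())
E
```

```text
top [0.3557153  0.0231293  1.41370367] [ 0.71196996 -0.69911318  0.05457621 -0.03689142] 406.8940244832591 320.8828245883544 204.27245452607252
lip_front 0.85 [324.1 200.8] [ 0.5398 -0.0189]
lip_front 0.61 [385.  247.7] [ 0.3902 -0.219 ]
hatch_grip 0.58 [322.9 179. ] [ 0.614  -0.0141]
long_block_c 0.64 [199.7 222.5] [0.4665 0.4015]
short_block_c 0.86 [427.5 218.5] [ 0.4951 -0.3801]
short_block_c 0.46 [210.  162.2] [0.6771 0.3775]
bell_a 0.74 [210.3 157.9] [0.6975 0.3826]
bell_a 0.53 [424.8 168.3] [ 0.677  -0.3797]
bell_a 0.46 [199.3 222. ] [0.4699 0.4087]
castanet 0.69 [279.9 241.9] [0.4062 0.1286]
mouse 0.56 [383.7 247.9] [ 0.3918 -0.2313]
cowbell 0.75 [248.2 254.8] [0.3602 0.2359]
side [ 0.40371194 -0.78958028  0.62232133] [ 0.88128491 -0.06509923  0.04032717 -0.4663397 ] 382.1472118380399 318.0657529540961 201.02557926255002
chest 0.92 [344.6 228.5] [ 0.5991 -0.0213]
lip_front 0.96 [324.1 199.9] [ 0.5437 -0.0158]
hatch_grip 0.82 [350.6 197. ] [ 6.15e-01 -3.00e-04]
long_block_c 0.69 [288.4 150.1] [0.4906 0.4104]
short_block_c 0.72 [333.3 344.9] [ 0.5016 -0.3755]
short_block_c 0.22 
[... 277 characters left out ...]
0.3634 0.2296]
{'clock': 1.0, 'joint_pos': array([ 1.07409284e+00,  2.63888454e-01,  1.60398091e+00, -1.34866564e-05,
        1.27371050e+00, -3.68765924e-02]), 'qvel': array([ 4.89425241e-04,  8.05522219e-04,  3.39911888e-05,  3.05347833e-03,
        7.60198328e-04, -6.49684153e-04]), 'effort': array([ 1.29279058e-03, -5.15092349e+01, -3.67733753e+01,  1.76656931e-04,
        9.08735874e-04, -7.96559789e-06]), 'eef_pos': array([0.29955229, 0.60489243, 0.23129783]), 'ee_rot': array([ 0.60079067,  0.37290381, -0.37289144, -0.60078723]), 'contact_force': array([ 0.04088454, -0.0790016 , -0.52557541]), 'wrist_torque': array([-0.03758647,  0.01807785, -0.05185936]), 'width': 0.08510014113535869}
```

View pics/top0.png

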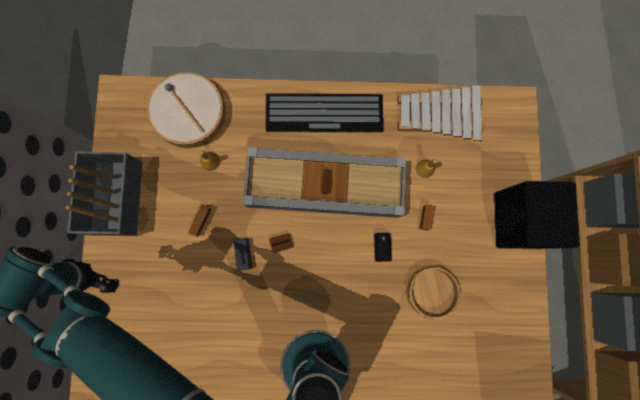

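View pics/side0.png

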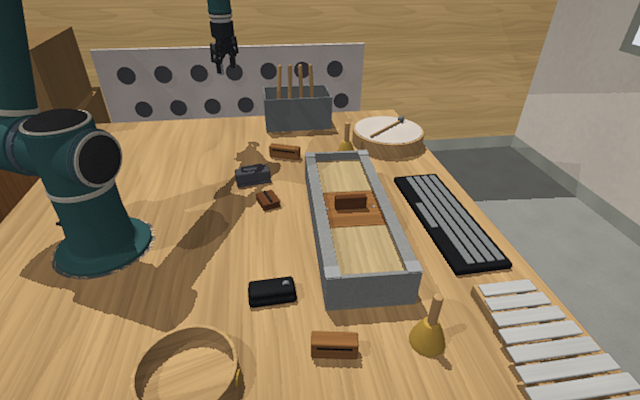

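The top view shows the chest at about (245..410, 150..215) px with the hatch at (325,181). The long block is at (201,220) and the short one at (427,217), with bells at (210,160) and (426,168). Next: fit the outlines for yaw.

```bash
cat >> h.py <<'E'
def fit(f,mask,z):
    c=max(cv2.findContours(mask.astype(np.uint8),cv2.RETR_EXTERNAL,cv2.CHAIN_APPROX_NONE)[0],key=cv2.contourArea)
    w=np.array([toz(f,p[0],z)[:2] for p in c],np.float32)
    (x,y),(a,b),t=cv2.minAreaRect(w)
    if a<b: a,b,t=b,a,t+90
    return c,np.round([x,y,a,b,(t+90)%180-90],4)
E
python3 - <<'E'
from h import *
f=cam('top'); im=f['color']; hsv=cv2.cvtColor(im,cv2.COLOR_BGR2HSV); H,S,V=cv2.split(hsv)
def box(m,l,t,r,b):
    o=np.zeros_like(m); o[t:b,l:r]=m[t:b,l:r]; return o
print(hsv[180,312],hsv[185,255],hsv[155,330],hsv[220,200],hsv[240,180],hsv[217,427],hsv[205,450],hsv[180,325])
out=im.copy()
for n,m,z in [('chest',box(S<70,238,140,418,225),.092),('long',box((V<115)&(S>120),185,200,216,240),.042),('short',box((V<115)&(S>120),417,200,438,235),.042),('hatch',box((H<13)&(S>120),290,150,360,210),.066)]:
    try:
        c,r=fit(f,m,z); print(n,r); cv2.drawContours(out,[c],-1,(0,255,0) if n!='hatch' else (255,0,0),1)
    except Exception as e: print(n,e)
cv2.imwrite('pics/seg.png',cv2.resize(out[135:265,180:450],None,fx=2.9,fy=2.9,interpolation=cv2.INTER_NEAREST))
E
```

```text
[ 14 176 116] [ 18 119 139] [ 42  12 107] [ 14 181 107] [ 16 141 165] [ 14 172 114] [ 16 138 175] [ 14 215  71]
chest [ 6.03500e-01 -2.16000e-02  5.30000e-01  1.98800e-01  8.71506e+01]
long [  0.4742   0.3869   0.1155   0.0545 -21.6385]
short [ 0.4987 -0.3649  0.0872  0.0321 -8.1418]
hatch [ 0.6094 -0.0231  0.0857  0.0298  6.5729]
```

View pics/seg.png

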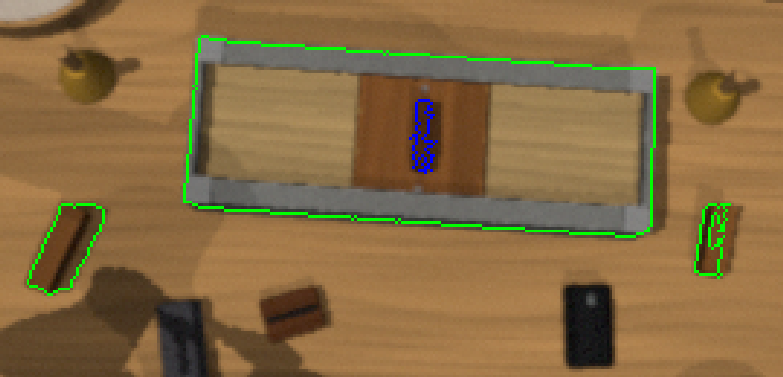

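```bash
cat >> h.py <<'E'
def jaw():
    s=arm.get_state(); r=R.from_quat(s['ee_rot']).as_matrix(); return np.round(s['eef_pos'],4),round(float(np.arctan2(r[1,0],r[0,0])),4),np.round(r[:,1],3),np.round(s['contact_force'],1),s['width'],s['clock'],np.round(s['joint_pos'],2)
E
python3 -c "
from h import *
print(jaw())"
```

```text
(array([0.2996, 0.6049, 0.2313]), 1.111, array([ 0.,  0., -1.]), array([ 0.1, -0.6,  0.4]), 0.08509033971721332, 1.05, array([ 1.07,  0.26,  1.6 , -0.  ,  1.27, -0.04]))
```

Call:
apply_moves([
  [0.0257,-0.052,0],
  [0.0257,-0.052,0],
  [0.0257,-0.052,0],
  [0.0257,-0.052,0],
  [0.0257,-0.052,0],
  [0.0257,-0.052,0],
  [0.0257,-0.052,0],
  [0.0257,-0.052,0],
  [0.0257,-0.052,0],
  [0.0257,-0.052,0],
  [0.0257,-0.052,0],
  [0.0257,-0.054,0],
], yaw=[0.034,0.034,0.034,0.034,0.034,0.034,0.034,0.034,0.034,0.034,0.034,0.036], fingers=1, newtons=60)

```text
clock: 2.55
eef_pos: [0.6087, -0.0228, 0.2315]
ee_rot: [0.512, 0.488, -0.487, -0.512]
contact_force: [1.1, -0.3, 0.1]
width: 0.0853
```

Call:
apply_moves([
  [0,0,-0.03],
  [0,0,-0.02],
  [0,0,0],
], yaw=[0,0,0])

```text
clock: 2.92
eef_pos: [0.6058, -0.0205, 0.1786]
ee_rot: [-0.511, -0.486, 0.489, 0.514]
contact_force: [0.3, 0.4, 0.3]
width: 0.0852
```

```bash
python3 - <<'E'
from h import *
print(jaw())
a=cam('top'); 
for n in ['lip_front','hatch_grip','long_block_c','short_block_c']:
    print(n,[(round(m['confidence'],2),np.round(toz(a,m['pixel'],dict(l=.092,h=.084).get(n[0] if n!='long_block_c' else 's',.021))[:2],4)) for m in arm.mark_of('top',n)[:2]])
b=cam('side')
o1=cv2.resize(a['color'][140:250,180:450],None,fx=2.9,fy=2.9); o2=cv2.resize(b['color'][120:280,200:470],None,fx=2.9,fy=2.9)
# overlay predicted chest top corners & bar & tcp
c=np.array([.608,-.0214]);t=-.05;ux=np.array([np.cos(t),np.sin(t)]);uy=np.array([-ux[1],ux[0]])
for f,o,off in [(a,o1,(180,140)),(b,o2,(200,120))]:
    for x,y,z in [(-.095,-.265,.092),(.095,-.265,.092),(-.095,.265,.092),(.095,.265,.092),(-.04,0,.102),(.04,0,.102)]:
        p=(np.array(proj(f,[*(c+x*ux+y*uy),z]))-off+.5)*2.9
        cv2.circle(o,tuple(int(v) for v in p),2,(0,255,0),-1)
cv2.imwrite('pics/a1.png',o1); cv2.imwrite('pics/b1.png',o2); cv2.imwrite('pics/c1.png',np.vstack([o1,cv2.resize(o2,(o1.shape[1],464))[:280]]))
E
```

```text
(array([ 0.6058, -0.0205,  0.1786]), 1.5216, array([-0.005,  0.   , -1.   ]), array([0.3, 0.4, 0.3]), 0.08524530225067942, 2.925, array([-0.07,  0.18,  1.81,  0.  ,  1.16, -1.6 ]))
lip_front []
hatch_grip []
long_block_c [(0.9, array([0.4664, 0.4073]))]
short_block_c [(0.79, array([ 0.4928, -0.3711]))]
```

View pics/c1.png

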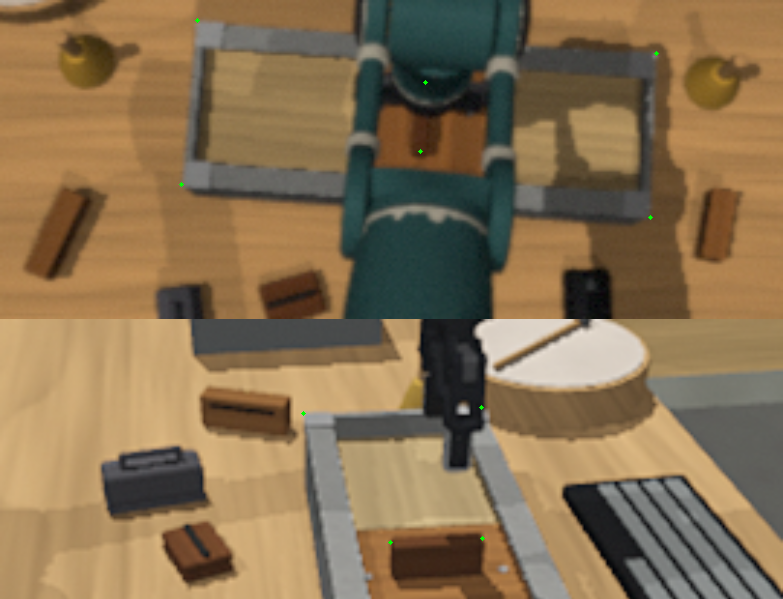

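Corners and bar match the predicted overlay to about 3 mm (bar top at crop (393–485, 536) in the side view). Going down.

Call:
apply_moves([
  [0.001,0,-0.03],
  [0.001,0,-0.03],
  [0,0,0],
  [0,0,0],
], yaw=[0,0,0,0])

```text
clock: 3.72
eef_pos: [0.6108, -0.021, 0.1227]
ee_rot: [0.513, 0.488, -0.487, -0.512]
contact_force: [0.3, -0.9, 1.1]
width: 0.0852
```

```bash
python3 -c "
from h import *
print(jaw())
b=cam('side'); cv2.imwrite('pics/b2.png',cv2.resize(b['color'][100:280,240:480],None,fx=3.3,fy=3.3)); print(jaw()[0])"
```

```text
(array([ 0.6108, -0.021 ,  0.1227]), 1.5213, array([ 0.002, -0.   , -1.   ]), array([ 0.3, -0.9,  1.1]), 0.08516896182718792, 3.725, array([-0.08,  0.23,  1.85, -0.  ,  1.05, -1.6 ]))
[ 0.6113 -0.0211  0.1232]
```

View pics/b2.png

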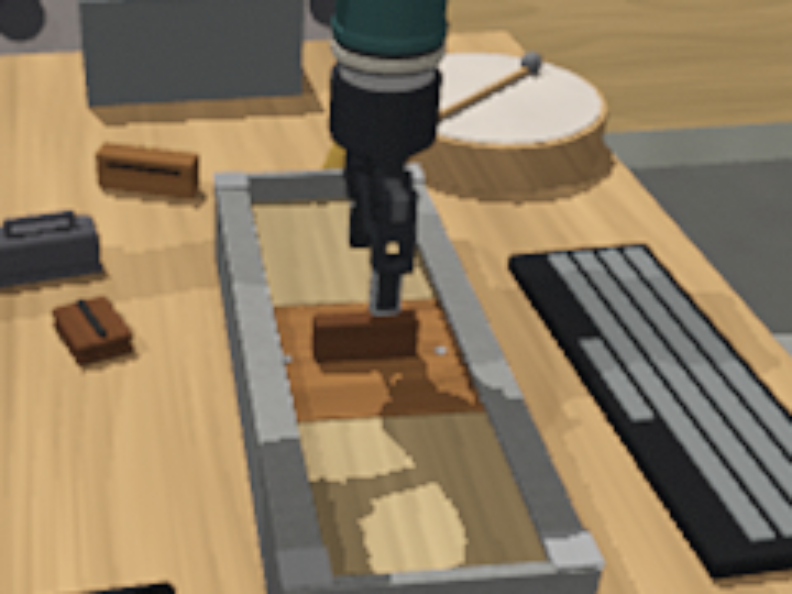

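The open fingers straddle the bar (finger tip at (385,305), bar (315–418, 315–355) in the crop). Lowering and closing.

Call:
apply_moves([
  [0,0,-0.02],
  [0,0,-0.02],
  [-0.001,0,-0.01],
  [0,0,0],
  [0,0,0],
], yaw=[0,0,0,0,0])

```text
clock: 4.4
eef_pos: [0.6092, -0.0211, 0.0714]
ee_rot: [0.512, 0.487, -0.487, -0.512]
contact_force: [-0.9, -0.0, 0.9]
width: 0.0857
```

Call:
apply_moves([
  [0,0,0],
  [0,0,0],
  [0,0,0],
  [0,0,0],
  [0,0,0],
  [0,0,0],
], yaw=[0,0,0,0,0,0], fingers=0, newtons=60)

```text
clock: 5.15
eef_pos: [0.6093, -0.021, 0.0717]
ee_rot: [0.512, 0.488, -0.487, -0.512]
contact_force: [-0.0, 0.5, 3.0]
width: 0.0171
```

Gripped (width 17 mm). Lift 15 mm gently.

Call:
apply_moves([
  [0,0,0.003],
  [0,0,0.003],
  [0,0,0.003],
  [0,0,0.003],
  [0,0,0.003],
  [0,0,0],
  [0,0,0],
  [0,0,0],
], yaw=[0,0,0,0,0,0,0,0])

```text
clock: 6.15
eef_pos: [0.6088, -0.0211, 0.0861]
ee_rot: [-0.512, -0.487, 0.487, 0.512]
contact_force: [-0.6, -0.4, -5.6]
width: 0.017
```

Call:
apply_moves([
  [0.0001,0.003,0],
  [0.0002,0.003,0],
  [0.0002,0.003,0],
  [0.0001,0.002,0],
  [0,0,0],
], yaw=[0,0,0,0,0])

```text
clock: 6.78
eef_pos: [0.6096, -0.0108, 0.0864]
ee_rot: [0.513, 0.487, -0.488, -0.512]
contact_force: [-0.7, -3.6, -4.3]
width: 0.0172
```

Call:
apply_moves([
  [0.0001,0.002,0],
  [0,0,0],
], yaw=[0,0])

```text
clock: 7.02
eef_pos: [0.6096, -0.0106, 0.0866]
ee_rot: [0.513, 0.487, -0.489, -0.511]
contact_force: [-1.1, -10.3, -2.0]
width: 0.0166
```

Call:
apply_moves([
  [0.0001,0.002,0],
  [0,0,0],
], yaw=[0,0])

```text
clock: 7.28
eef_pos: [0.6096, -0.0105, 0.0869]
ee_rot: [0.514, 0.486, -0.489, -0.51]
contact_force: [-2.0, -15.3, -0.9]
width: 0.0172
```

The hidden stop is on +y (force −15 N, no movement). Reversing to −y.

Call:
apply_moves([
  [-0.0002,-0.005,0],
  [-0.0005,-0.01,0],
  [-0.0005,-0.01,0],
  [-0.0005,-0.01,0],
  [-0.0005,-0.01,0],
  [-0.0005,-0.01,0],
  [0,0,0],
  [0,0,0],
], yaw=[0,0,0,0,0,0,0,0])

```text
clock: 8.28
eef_pos: [0.607, -0.0611, 0.0863]
ee_rot: [-0.512, -0.487, 0.487, 0.512]
contact_force: [-0.4, 0.2, -4.2]
width: 0.0172
```

Call:
apply_moves([
  [-0.0006,-0.012,0],
  [-0.0006,-0.012,0],
  [-0.0006,-0.012,0],
  [-0.0006,-0.012,0],
  [-0.0006,-0.012,0],
  [-0.0006,-0.012,0],
  [-0.0006,-0.012,0],
  [-0.0006,-0.012,0],
  [-0.0006,-0.012,0],
  [0,0,0],
  [0,0,0],
], yaw=[0,0,0,0,0,0,0,0,0,0,0])

```text
clock: 9.65
eef_pos: [0.6016, -0.169, 0.0862]
ee_rot: [-0.512, -0.487, 0.487, 0.512]
contact_force: [0.4, 0.1, -4.0]
width: 0.0172
```

Call:
apply_moves([
  [-0.0004,-0.008,0],
  [-0.0004,-0.008,0],
  [-0.0004,-0.008,0],
  [0,0,0],
  [0,0,0],
], yaw=[0,0,0,0,0])

```text
clock: 10.28
eef_pos: [0.6004, -0.1932, 0.0862]
ee_rot: [-0.512, -0.487, 0.487, 0.512]
contact_force: [-0.3, -0.1, -3.5]
width: 0.0172
```

Call:
apply_moves([
  [-0.0001,-0.002,0],
  [-0.0001,-0.002,0],
  [0,0,0],
], yaw=[0,0,0])

```text
clock: 10.65
eef_pos: [0.6003, -0.1972, 0.0863]
ee_rot: [0.512, 0.487, -0.487, -0.512]
contact_force: [0.2, 0.2, -4.9]
width: 0.0165
```

Call:
apply_moves([
  [-0.0001,-0.002,0],
  [-0.0001,-0.002,0],
  [0,0,0],
], yaw=[0,0,0])

```text
clock: 11.02
eef_pos: [0.6, -0.2006, 0.0863]
ee_rot: [-0.512, -0.488, 0.487, 0.513]
contact_force: [-0.0, 3.2, -3.1]
width: 0.0174
```

End contact at y ≈ −0.2006. Back off 2 mm, lower onto the deck, release, rise.

Call:
apply_moves([
  [0.0001,0.002,0],
  [0,0,-0.0015],
  [0,0,-0.001],
  [0,0,-0.0005],
  [0,0,0],
], yaw=[0,0,0,0,0])

```text
clock: 11.65
eef_pos: [0.6001, -0.1993, 0.0838]
ee_rot: [0.512, 0.487, -0.487, -0.512]
contact_force: [-2.8, -0.4, 0.5]
width: 0.0171
```

Call:
apply_moves([
  [0,0,0],
  [0,0,0],
  [0,0,0],
  [0,0,0],
  [0,0,0],
  [0,0,0.03],
  [0,0,0.05],
  [0,0,0.06],
  [0,0,0],
  [0,0,0],
], yaw=[0,0,0,0,0,0,0,0,0,0], fingers=1)

```text
clock: 12.9
eef_pos: [0.6001, -0.1991, 0.2234]
ee_rot: [0.512, 0.487, -0.487, -0.512]
contact_force: [-0.2, -0.5, -0.3]
width: 0.0854
```

```bash
python3 - <<'E'
from h import *
print(jaw())
a=cam('top'); print([(round(m['confidence'],2),np.round(toz(a,m['pixel'],.021)[:2],4)) for n in ['long_block_c','short_block_c'] for m in arm.mark_of('top',n)[:1]])
hsv=cv2.cvtColor(a['color'],cv2.COLOR_BGR2HSV); 
o=a['color'].copy()
for l,t,r,b in [(183,198,218,244),(414,198,442,238)]:
    m=np.zeros((400,640),np.uint8); h=hsv[t:b,l:r]; m[t:b,l:r]=(h[...,1]>162)&(h[...,2]>60)
    c,q=fit(a,m,.042); print(q); cv2.drawContours(o,[c],-1,(0,255,0),1)
b=cam('side'); print([(round(m['confidence'],2),np.round(toz(b,m['pixel'],.021)[:2],4)) for n in ['long_block_c','short_block_c'] for m in arm.mark_of('side',n)[:1]])
p1=cv2.resize(np.hstack([a['color'][195:245,180:245],o[195:245,180:245]]),(800,308),interpolation=cv2.INTER_NEAREST)
p2=cv2.resize(np.hstack([a['color'][195:240,395:460],o[195:240,395:460]]),(800,277),interpolation=cv2.INTER_NEAREST)
cv2.imwrite('pics/d.png',np.vstack([p1,p2])); cv2.imwrite('pics/side3.png',b['color'])
E
```

```text
(array([ 0.6001, -0.1991,  0.2234]), 1.521, array([ 0., -0., -1.]), array([-0.2, -0.5, -0.3]), 0.08543376569486189, 12.9, array([-0.36,  0.19,  1.71, -0.  ,  1.24, -1.88]))
[(0.69, array([0.4648, 0.4038])), (0.58, array([ 0.4936, -0.3784]))]
[  0.474    0.3999   0.1035   0.0318 -24.494 ]
[ 4.80500e-01 -3.82800e-01  5.14000e-02  9.60000e-03 -1.93043e+01]
[(0.85, array([0.4719, 0.3891])), (0.58, array([ 0.5026, -0.3775]))]
```

View pics/d.png

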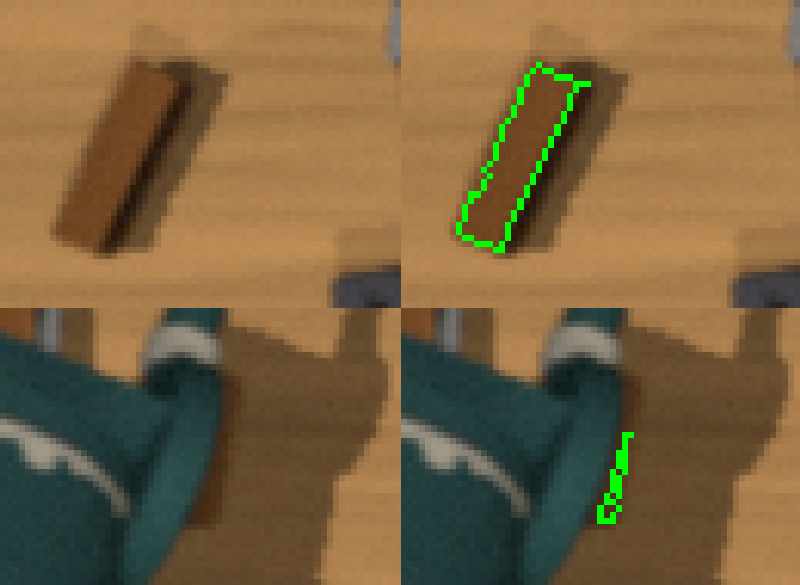

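The long block shows clearly (top face corners (137,62)–(52,232) in the crop), yaw ≈ −25°, centre (0.473, 0.400). The arm hides the short block, so I'll measure that one later.

Call:
apply_moves([
  [-0.0106,0.05,0],
  [-0.0106,0.05,0],
  [-0.0106,0.05,0],
  [-0.0106,0.05,0],
  [-0.0106,0.05,0],
  [-0.0106,0.05,0],
  [-0.0106,0.05,0],
  [-0.0106,0.05,0],
  [-0.0106,0.05,0],
  [-0.0106,0.05,0],
  [-0.0106,0.05,0],
  [-0.0106,0.049,0],
], yaw=[-0.0323,-0.0323,-0.0323,-0.0323,-0.0323,-0.0323,-0.0323,-0.0323,-0.0323,-0.0323,-0.0323,-0.0323])

```text
clock: 14.7
eef_pos: [0.4722, 0.4013, 0.2225]
ee_rot: [0.597, 0.379, -0.38, -0.597]
contact_force: [0.7, -0.4, 0.4]
width: 0.0855
```

Call:
apply_moves([
  [0,0,-0.05],
  [0,0,-0.05],
  [0,0,0],
  [0,0,0],
], yaw=[0,0,0,0])

```text
clock: 15.2
eef_pos: [0.4737, 0.4003, 0.1244]
ee_rot: [-0.597, -0.38, 0.379, 0.597]
contact_force: [-0.2, -0.7, 0.1]
width: 0.0855
```

```bash
python3 - <<'E'
from h import *
print(jaw())
a=cam('top')
hsv=cv2.cvtColor(a['color'],cv2.COLOR_BGR2HSV); o=a['color'].copy()
l,t,r,b=(414,198,442,238)
m=np.zeros((400,640),np.uint8); h=hsv[t:b,l:r]; m[t:b,l:r]=(h[...,1]>162)&(h[...,2]>60)
c,q=fit(a,m,.042); print(q); cv2.drawContours(o,[c],-1,(0,255,0),1)
b=cam('side')
p2=cv2.resize(np.hstack([a['color'][195:240,395:460],o[195:240,395:460]]),(800,277),interpolation=cv2.INTER_NEAREST)
p1=cv2.resize(b['color'][90:200,180:480],(800,293))
cv2.imwrite('pics/e.png',np.vstack([p1,p2]))
E
```

```text
(array([0.4737, 0.4003, 0.1244]), 1.1332, array([ 0.001,  0.001, -1.   ]), array([-0.2, -0.7,  0.1]), 0.0855101430522419, 15.2, array([ 0.66,  0.25,  1.83,  0.  ,  1.06, -0.47]))
[  0.4978  -0.3726   0.0846   0.0345 -12.7181]
```

View pics/e.png

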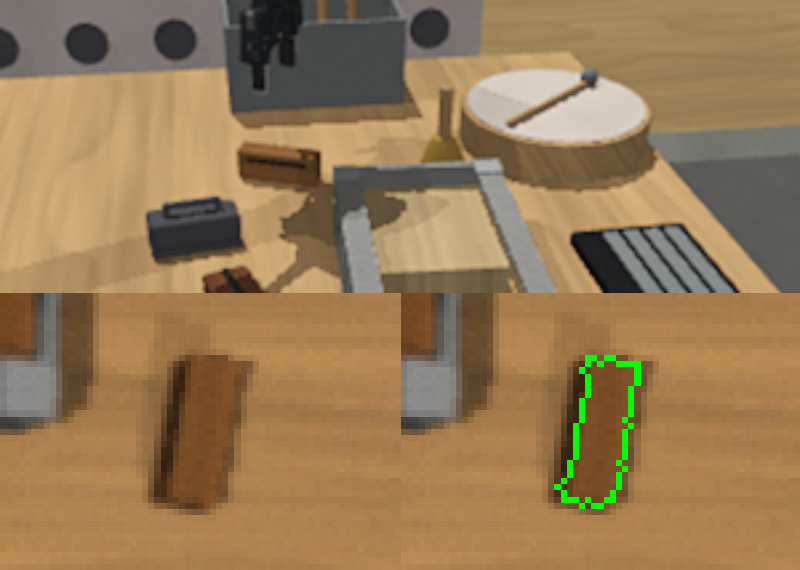

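Side view confirms the gripper is above the long block's line; the short block is clear, at about (427.5,216.5) px with yaw ≈ −7.5°. Grasping the long block.

Call:
apply_moves([
  [0,0,-0.04],
  [0,0,-0.035],
  [0,0,-0.025],
  [0,0,-0.011],
  [0,0,0],
  [0,0,0],
], yaw=[0,0,0,0,0,0])

```text
clock: 16.05
eef_pos: [0.4743, 0.4009, 0.0143]
ee_rot: [-0.596, -0.381, 0.378, 0.597]
contact_force: [0.5, 0.3, -0.0]
width: 0.0854
```

Call:
apply_moves([
  [0,0,0],
  [0,0,0],
  [0,0,0],
  [0,0,0],
  [0,0,0],
  [0,0,0],
], yaw=[0,0,0,0,0,0], fingers=0, newtons=35)

```text
clock: 16.8
eef_pos: [0.4735, 0.4004, 0.013]
ee_rot: [-0.596, -0.38, 0.379, 0.597]
contact_force: [0.3, 1.2, 5.3]
width: 0.0299
```

Call:
apply_moves([
  [0,0,0.02],
  [0,0,0.04],
  [0,0,0.05],
  [0,0,0.05],
  [0,0,0],
  [0,0,0],
], yaw=[0,0,0,0,0,0])

```text
clock: 17.55
eef_pos: [0.4722, 0.3993, 0.172]
ee_rot: [0.597, 0.379, -0.38, -0.597]
contact_force: [-0.2, -0.7, -2.6]
width: 0.0298
```

```bash
python3 - <<'E'
from h import *
print(jaw())
a=cam('top')
print(toz(a,(427.7,216.6),.042))
b=cam('side')
cv2.imwrite('pics/g.png',np.vstack([cv2.resize(b['color'][60:200,180:480],(800,373)),cv2.resize(a['color'][140:230,180:440],(800,220))[:220]]))
E
```

```text
(array([0.4722, 0.3993, 0.172 ]), 1.1333, array([-0.001, -0.001, -1.   ]), array([-0.2, -0.7, -2.6]), 0.02984593131173539, 17.55, array([ 0.66,  0.2 ,  1.79, -0.  ,  1.15, -0.47]))
[ 0.49949056 -0.3748654   0.042     ]
```

View pics/g.png

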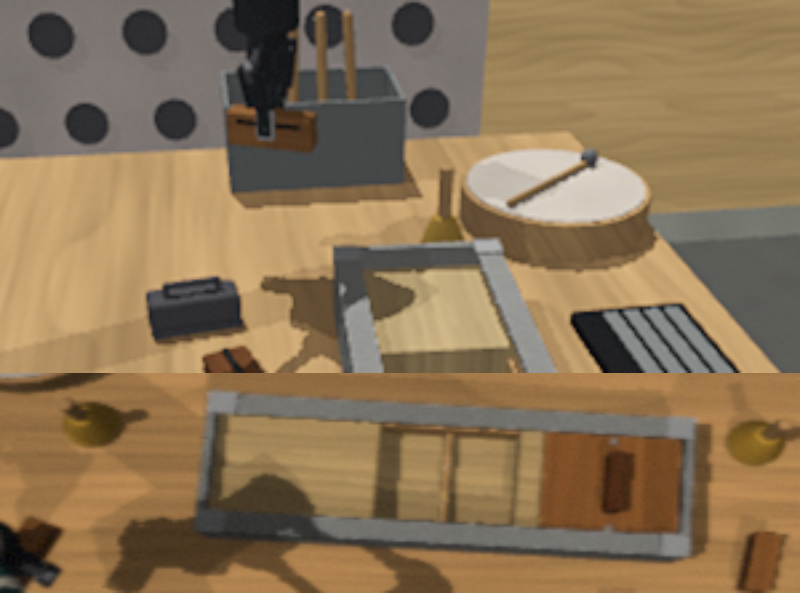

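The long block is held level, with the grip about 6 mm off its middle. The well is open: divider at crop (447,475), hatch at the −y end (bar at (618,482)). Checking the cell positions.

```bash
python3 - <<'E'
from h import *
c=np.array([.608,-.0211]);t=-.05;ux=np.array([np.cos(t),np.sin(t)]);uy=np.array([-ux[1],ux[0]])
print('L',c+.04*uy,'R',c-.04*uy)
for n in ['top','side']:
    f=cam(n)
    for k,z in [('divider',.034),('cell_left',.008),('cell_right',.008),('lip_front',.092),('hatch_grip',.096)]:
        print(n,k,[(round(m['confidence'],2),np.round(toz(f,m['pixel'],z)[:2],4)) for m in arm.mark_of(n,k)[:1]])
E
```

```text
L [0.60999917 0.01885001] R [ 0.60600083 -0.06105001]
top divider [(0.59, array([ 0.6073, -0.0192]))]
top cell_left [(0.9, array([0.6226, 0.022 ]))]
top cell_right [(0.9, array([ 0.5934, -0.062 ]))]
top lip_front [(0.68, array([ 0.5374, -0.0141]))]
top hatch_grip [(0.85, array([ 0.5952, -0.2012]))]
side divider [(0.89, array([ 0.6122, -0.0291]))]
side cell_left [(0.96, array([0.6174, 0.0321]))]
side cell_right [(0.84, array([ 0.6121, -0.0581]))]
side lip_front [(0.7, array([ 0.5479, -0.0119]))]
side hatch_grip [(0.71, array([ 0.6074, -0.1931]))]
```

Call:
apply_moves([
  [0.0132,-0.038,0],
  [0.0132,-0.038,0],
  [0.0132,-0.038,0],
  [0.0132,-0.038,0],
  [0.0132,-0.038,0],
  [0.0132,-0.038,0],
  [0.0132,-0.038,0],
  [0.0132,-0.038,0],
  [0.0132,-0.038,0],
  [0.0132,-0.038,0],
  [0,0,0],
  [0,0,0],
], yaw=[0.0388,0.0388,0.0388,0.0388,0.0388,0.0388,0.0388,0.0388,0.0388,0.0388,0,0])

```text
clock: 19.75
eef_pos: [0.6047, 0.0201, 0.1722]
ee_rot: [-0.512, -0.487, 0.487, 0.513]
contact_force: [0.0, -0.2, -1.4]
width: 0.0295
```

Call:
apply_moves([
  [0,0,-0.03],
  [0,0,-0.03],
  [0,0,0],
  [0,0,0],
], yaw=[0,0,0,0])

```text
clock: 20.25
eef_pos: [0.6054, 0.0207, 0.1133]
ee_rot: [0.512, 0.488, -0.487, -0.512]
contact_force: [0.0, -0.3, -1.0]
width: 0.0298
```

```bash
python3 - <<'E'
from h import *
print(jaw())
a=cam('top');b=cam('side')
o=b['color'].copy()
c=np.array([.609,-.0211]);t=-.05;ux=np.array([np.cos(t),np.sin(t)]);uy=np.array([-ux[1],ux[0]])
p=[]
cv2.imwrite('pics/k.png',np.vstack([cv2.resize(b['color'][100:240,260:440],(720,360)),cv2.resize(a['color'][140:225,240:420],(720,240))]))
E
```

```text
(array([0.6054, 0.0207, 0.1133]), 1.5224, array([ 0.001,  0.   , -1.   ]), array([ 0. , -0.3, -1. ]), 0.029784828699939547, 20.25, array([-0.01,  0.23,  1.87,  0.  ,  1.04, -1.53]))
```

View pics/k.png

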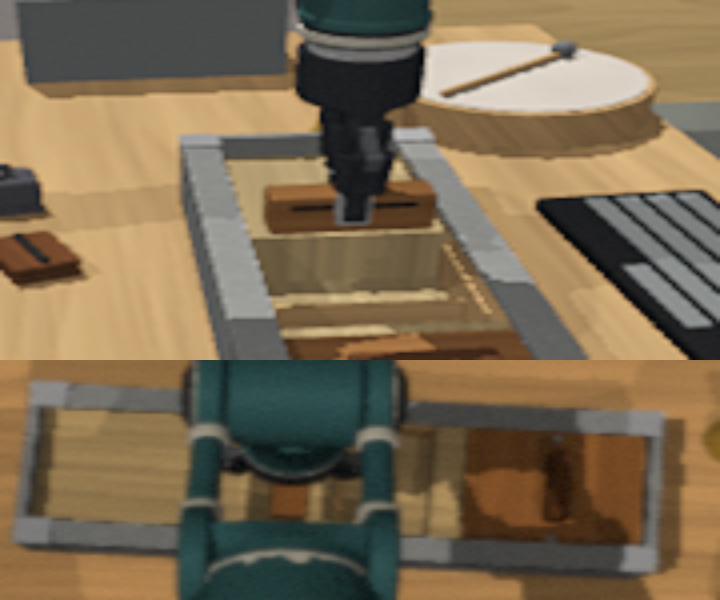

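The block (265–435 in the side crop) sits between the lip edges (≈255–445), aligned over the +y cell. Lowering.

Call:
apply_moves([
  [0,-0.001,-0.02],
  [0,0,-0.02],
  [0,0,-0.02],
  [0,0,-0.015],
  [0,0,-0.01],
  [0,0,-0.004],
  [0,0,0],
  [0,0,0],
], yaw=[0,0,0,0,0,0,0,0])

```text
clock: 21.35
eef_pos: [0.6058, 0.0189, 0.024]
ee_rot: [0.513, 0.488, -0.487, -0.512]
contact_force: [-0.1, 0.3, -0.8]
width: 0.0299
```

Call:
apply_moves([
  [0,0,-0.001],
  [0,0,0],
  [0,0,0],
], yaw=[0,0,0])

```text
clock: 21.72
eef_pos: [0.6055, 0.0189, 0.0227]
ee_rot: [0.512, 0.488, -0.487, -0.512]
contact_force: [1.9, 0.1, 0.7]
width: 0.0296
```

Call:
apply_moves([
  [0,0,-0.001],
  [0,0,0],
], yaw=[0,0])

```text
clock: 21.98
eef_pos: [0.6057, 0.0189, 0.0225]
ee_rot: [0.512, 0.488, -0.487, -0.512]
contact_force: [-1.8, -0.3, 5.2]
width: 0.0297
```

Call:
apply_moves([
  [0,0,0],
  [0,0,0],
  [0,0,0],
  [0,0,0],
  [0,0,0.02],
  [0,0,0.04],
  [0,0,0.06],
  [0,0,0.05],
  [0,0,0],
], yaw=[0,0,0,0,0,0,0,0,0], fingers=0.46)

```text
clock: 23.1
eef_pos: [0.609, 0.0193, 0.1987]
ee_rot: [0.515, 0.491, -0.484, -0.509]
contact_force: [-0.4, 0.3, -0.4]
width: 0.0394
```

Call:
apply_moves([
  [-0.0107,-0.0394,0],
  [-0.0107,-0.0394,0],
  [-0.0107,-0.0394,0],
  [-0.0107,-0.0394,0],
  [-0.0107,-0.0394,0],
  [-0.0107,-0.0394,0],
  [-0.0107,-0.0394,0],
  [-0.0107,-0.0394,0],
  [-0.0107,-0.0394,0],
  [-0.0107,-0.0394,0],
  [0,0,0],
  [0,0,0],
], yaw=[-0.008,-0.008,-0.008,-0.008,-0.008,-0.008,-0.008,-0.008,-0.008,-0.008,0,0], fingers=1)

```text
clock: 24.6
eef_pos: [0.4976, -0.3743, 0.1905]
ee_rot: [-0.531, -0.467, 0.466, 0.532]
contact_force: [-0.6, 0.8, 0.5]
width: 0.0855
```

Call:
apply_moves([
  [0,0,-0.04],
  [0,0,-0.04],
  [0,0,-0.02],
  [0,0,0],
  [0,0,0],
], yaw=[0,0,0,0,0])

```text
clock: 25.22
eef_pos: [0.4992, -0.3755, 0.0929]
ee_rot: [0.532, 0.467, -0.467, -0.53]
contact_force: [0.1, -0.5, -0.2]
width: 0.085
```

```bash
python3 - <<'E'
from h import *
print(jaw())
a=cam('top');b=cam('side')
cv2.imwrite('pics/m.png',np.vstack([cv2.resize(b['color'][260:400,240:480],(720,420)),cv2.resize(a['color'][140:185,240:420],(720,180))]))
E
```

```text
(array([ 0.4992, -0.3755,  0.0929]), 1.442, array([ 0.002, -0.002, -1.   ]), array([ 0.1, -0.5, -0.2]), 0.08495475591533484, 25.225, array([-0.68,  0.29,  1.85,  0.  ,  1.01, -2.13]))
```

View pics/m.png

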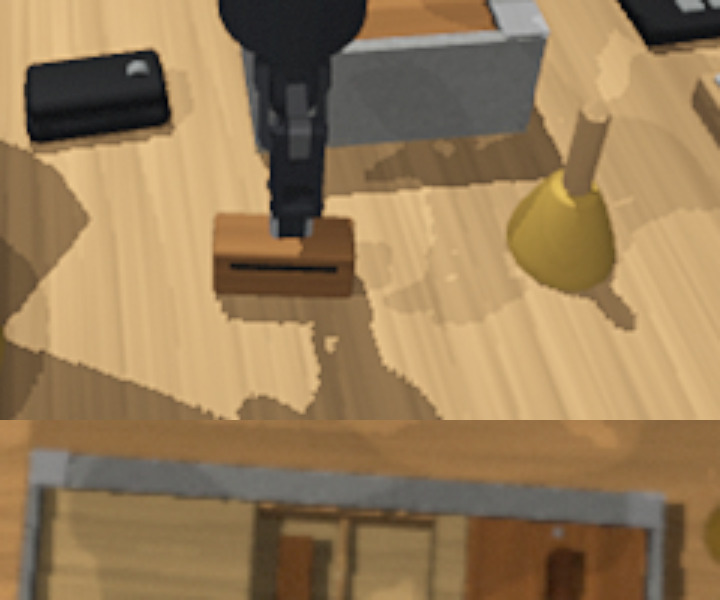

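The long block stands in its cell (crop (295,570)). The finger (292) is centred over the short block (215–352). Grasping.

Call:
apply_moves([
  [-0.001,0,-0.03],
  [0,0,-0.03],
  [0,0,-0.015],
  [0,0,-0.005],
  [0,0,0],
  [0,0,0],
], yaw=[0,0,0,0,0,0])

```text
clock: 26.08
eef_pos: [0.4979, -0.3758, 0.0127]
ee_rot: [0.532, 0.467, -0.466, -0.53]
contact_force: [0.4, 0.1, 1.2]
width: 0.0853
```

Call:
apply_moves([
  [0,0,0],
  [0,0,0],
  [0,0,0],
  [0,0,0],
  [0,0,0],
  [0,0,0],
], yaw=[0,0,0,0,0,0], fingers=0)

```text
clock: 26.82
eef_pos: [0.4972, -0.3753, 0.0116]
ee_rot: [0.531, 0.467, -0.467, -0.531]
contact_force: [0.1, 0.2, 2.8]
width: 0.0302
```

Call:
apply_moves([
  [0,0,0.02],
  [0,0,0.04],
  [0,0,0.06],
  [0,0,0.06],
  [0,0,0],
  [0,0,0],
], yaw=[0,0,0,0,0,0])

```text
clock: 27.58
eef_pos: [0.4966, -0.3748, 0.1917]
ee_rot: [0.531, 0.467, -0.467, -0.531]
contact_force: [-0.6, 0.6, -1.2]
width: 0.0298
```

Call:
apply_moves([
  [0.0109,0.0314,0],
  [0.0109,0.0314,0],
  [0.0109,0.0314,0],
  [0.0109,0.0314,0],
  [0.0109,0.0314,0],
  [0.0109,0.0314,0],
  [0.0109,0.0314,0],
  [0.0109,0.0314,0],
  [0.0109,0.0314,0],
  [0.0109,0.0314,0],
  [0,0,0],
  [0,0,0],
], yaw=[0.0079,0.0079,0.0079,0.0079,0.0079,0.0079,0.0079,0.0079,0.0079,0.0079,0,0])

```text
clock: 29.08
eef_pos: [0.6044, -0.0612, 0.1891]
ee_rot: [-0.511, -0.486, 0.488, 0.513]
contact_force: [-0.1, -0.2, -2.0]
width: 0.0301
```

Call:
apply_moves([
  [0,0,-0.03],
  [0,0,-0.03],
  [0,0,-0.02],
  [0,0,0],
  [0,0,0],
], yaw=[0,0,0,0,0])

```text
clock: 29.7
eef_pos: [0.6066, -0.0616, 0.1122]
ee_rot: [0.513, 0.487, -0.487, -0.512]
contact_force: [0.3, 0.9, -1.2]
width: 0.0299
```

```bash
python3 - <<'E'
from h import *
print(jaw())
b=cam('side')
cv2.imwrite('pics/n.png',cv2.resize(b['color'][100:290,260:440],(720,600)))
E
```

```text
(array([ 0.6066, -0.0616,  0.1122]), 1.52, array([ 0.001, -0.   , -1.   ]), array([ 0.3,  0.9, -1.2]), 0.029949888204967946, 29.7, array([-0.14,  0.24,  1.86, -0.  ,  1.04, -1.66]))
```

View pics/n.png

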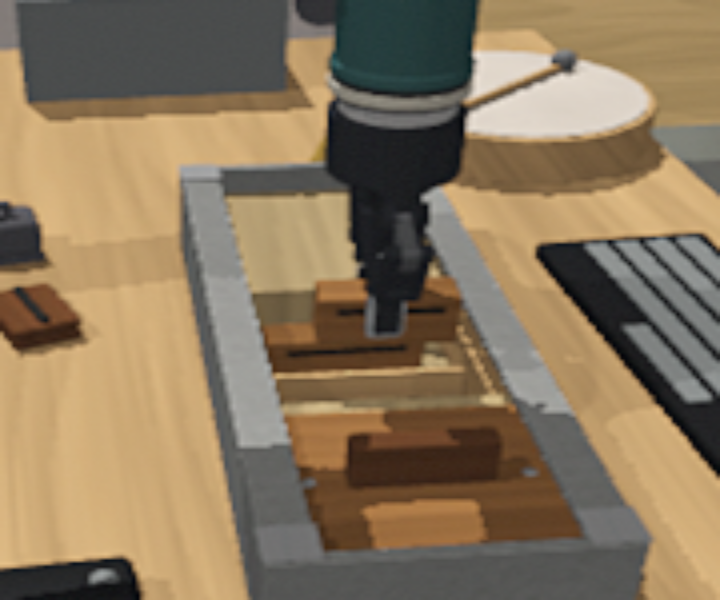

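The short block (315–460, mid 388) sits ~6 mm toward +x of the lip middle (265–490); correcting 4 mm and lowering.

Call:
apply_moves([
  [-0.004,0,-0.02],
  [0,0,-0.02],
  [0,0,-0.02],
  [0,0,-0.015],
  [0,0,-0.01],
  [0,0,-0.004],
  [0,0,0],
  [0,0,0],
], yaw=[0,0,0,0,0,0,0,0])

```text
clock: 30.75
eef_pos: [0.6019, -0.0611, 0.0231]
ee_rot: [-0.512, -0.487, 0.487, 0.513]
contact_force: [-3.8, 2.3, 5.6]
width: 0.0296
```

Call:
apply_moves([
  [0,0,-0.0015],
  [0,0,0],
  [0,0,0],
], yaw=[0,0,0])

```text
clock: 31.12
eef_pos: [0.602, -0.0611, 0.0229]
ee_rot: [0.513, 0.487, -0.487, -0.513]
contact_force: [-7.9, 1.6, 12.7]
width: 0.03
```

Call:
apply_moves([
  [0,0,0],
  [0,0,0],
  [0,0,0],
  [0,0,0],
  [0,0,0.02],
  [0,0,0.04],
  [0,0,0.06],
  [0,0,0.06],
  [0,0,0],
], yaw=[0,0,0,0,0,0,0,0,0], fingers=0.46)

```text
clock: 32.25
eef_pos: [0.6073, -0.0623, 0.2095]
ee_rot: [0.517, 0.491, -0.484, -0.508]
contact_force: [0.4, -0.2, 0.1]
width: 0.0394
```

Call:
apply_moves([
  [-0.02,0.05,0.02],
  [-0.02,0.05,0.02],
  [-0.02,0.06,0.02],
  [-0.02,0.06,0],
  [-0.02,0.06,0],
  [-0.02,0.06,0],
  [0,0.05,0],
  [0,0,0],
  [0,0,0],
], yaw=[0,0,0,0,0,0,0,0,0])

```text
clock: 33.38
eef_pos: [0.4837, 0.3228, 0.259]
ee_rot: [0.513, 0.487, -0.488, -0.512]
contact_force: [0.2, -0.5, 0.2]
width: 0.0389
```

```bash
python3 - <<'E'
from h import *
print(jaw())
a=cam('top')
c=np.array([.609,-.0211]);t=-.05;M=np.array([[np.cos(t),np.sin(t)],[-np.sin(t),np.cos(t)]])
N=[('long_block_c',.029),('short_block_c',.029),('hatch_grip',.096),('divider',.034)]
B=['bell_a','castanet','mouse','cowbell']
q={}
for n in ['top','side']:
    f=a if n=='top' else (b:=cam('side'))
    for k,z in N+[(k,0) for k in B]:
        for m in arm.mark_of(n,k)[:2]:
            w=toz(f,m['pixel'],z)[:2]; print(n,k,round(m['confidence'],2),'world',np.round(w,3),'chest',np.round(M@(w-c),3))
cv2.imwrite('pics/o.png',np.hstack([cv2.resize(a['color'][145:220,290:420],(400,231)),cv2.resize(b['color'][145:220,300:430],(400,231))]))
E
```

```text
(array([0.4837, 0.3228, 0.259 ]), 1.5209, array([-0.001, -0.001, -1.   ]), array([ 0.2, -0.5,  0.2]), 0.03888909954078812, 33.375, array([ 0.55,  0.07,  1.77, -0.  ,  1.3 , -0.97]))
top long_block_c 0.86 world [0.594 0.02 ] chest [-0.017  0.041]
top long_block_c 0.19 world [ 0.551 -0.015] chest [-0.058  0.003]
top short_block_c 0.47 world [ 0.603 -0.061] chest [-0.004 -0.04 ]
top hatch_grip 0.66 world [ 0.609 -0.197] chest [ 0.008 -0.176]
top hatch_grip 0.66 world [0.395 0.114] chest [-0.22   0.124]
top divider 0.89 world [ 0.609 -0.023] chest [ 0.    -0.002]
top divider 0.74 world [0.597 0.024] chest [-0.014  0.045]
top bell_a 0.67 world [0.69  0.382] chest [0.061 0.406]
top bell_a 0.61 world [ 0.669 -0.368] chest [ 0.077 -0.344]
top castanet 0.75 world [0.401 0.134] chest [-0.216  0.144]
top castanet 0.68 world [ 0.606 -0.057] chest [-0.001 -0.036]
top mouse 0.94 world [ 0.386 -0.23 ] chest [-0.212 -0.22 ]
top cowbell 0.95 world [0.357 0.238] chest [-0.264  0.246]
side long_block_c 0.57 world [0.61  0.021] chest [-0.001  0.042]
side short_block_c 0.69 world [ 0.616 -0.067] chest [ 0.009 -0.045]
side hatch_grip 0.71 world [ 0.604 -0.194] chest [ 0.004 -0.173]
side hatch_grip 0.39 world [ 0.401 -0.024] chest [-0.208 -0.013]
side divider 0.97 world [ 0.611 -0.024] chest [ 0.002 -0.003]
side bell_a 0.89 world [ 0.684 -0.371] chest [ 0.092 -0.346]
side bell_a 0.68 world [0.686 0.392] chest [0.056 0.416]
side castanet 0.66 world [0.409 0.114] chest [-0.207  0.125]
side mouse 0.76 world [ 0.396 -0.222] chest [-0.202 -0.211]
side cowbell 0.92 world [0.362 0.245] chest [-0.26   0.253]
```

View pics/o.png

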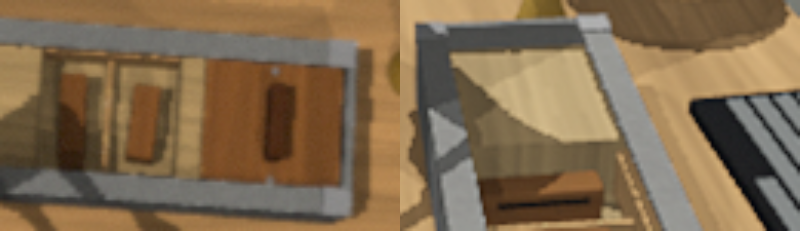

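Both blocks stand in their cells (crop (72,120) and (147,120)), and the hatch lies at the −y end. Bystander estimates match the start, so I'm handing in.

```bash
python3 -c "
from cell import arm
print(arm.close_job())"
```

```text
the job is handed in; nothing more can be done
None
```

The chest is open, both tone blocks are in the well, and I handed the job in at about 34 s of the 72 s limit. The hand-in reports no verdict, so what follows is from my own checks.

- **Hatch:** I lifted it about 15 mm. Pushing toward +y hit the hidden stop after about 10 mm (15 N on the tool), so I slid it toward −y until it touched the end board. I then backed it off about 2 mm, lowered it onto the deck and released it. By the arm's reading the bar is about 178 mm from the middle; the cameras put it at 173–176 mm.
- **Blocks:** the long block is in the +y cell and the short one in the −y cell. Both look upright and within about 5 mm of their cell centres in y. In x the short block is within about 10 mm.
- **Bystanders:** the two bells, castanet, mouse and cowbell were found within about 15 mm of where they started, which is about the detectors' scatter. The gripper ended well clear of everything.

**Disagreements:**
- **Long block's x offset:** the estimates run from −17 mm (top camera) to −1 mm (side camera). My reading of the picture gave −9 mm; all are inside the 30 mm limit.
- **Short block's contact:** it met the floor about 3 mm higher than I expected, with about 13 N upward and 8 N sideways. After release it stood upright in the top view; it was not in the last side crop.
- **Hatch height and tilt:** I did not measure these after release.

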